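# Put the padlock away and secure the stock case

### The job

Lay the padlock flat in the empty bay of the plywood case and let go of it, then shut the lid fully, and only then turn the turnbutton on the case's front ledge so that it lies squarely across the lid's front edge and keeps it shut. Leave all the other goods in the case and on the counter where they are.

Things in the scene. Friction and masses are not known exactly. Their poses are not given: they have to be found in the camera images.
- case: Fixed plywood case, 190 (x) x 300 (y) mm; origin under its centre, on the counter; -x is its front. Floor 6 mm thick. Three bays side by side, each 130 (x) x 90 (y) mm inside, centred at case x = +15, y = -95, 0, +95 mm; bay walls reach z = 48 mm, outer walls 54. Its solid front ledge (case x -95 to -55 mm, top at z = 64 mm) carries the turnbutton.
- lid (a joint): Lid angle (rad): 0 shut (top flush with the ledge, z = 64 mm), 1.57 upright, stop at 1.8. The lid is a wooden frame 146 x 300 mm, 10 mm thick, 20 mm wide round a clear panel flush with its top; no handle. Stiff hinge: it stays where it is left and takes about 2 N at its edge to move.
- lid_edge (a point): Middle of the lid's free edge, on its outer (upper when shut) face; 146 mm from the hinge line.
- lid_hinge (a point): Middle of the lid's hinge line, which runs along case y at the case's far side (case x = +93 mm), 54 mm above the counter, at the lid's underside when shut.
- turnbutton (a joint): Turnbutton's angle (rad) about its upright pivot, counter-clockwise from above: 0 = along case y, parallel to the lid's front edge and clear of it; +1.57 or -1.57 = square across that edge. Turns stiffly from -2.2 to 2.2 with no click or stop at square; stays where it is left.
- button_pivot (a point): The turnbutton's pivot, at the middle of its top face: a steel bar 76 mm long, 14 mm wide, 16 mm high, pivoted at its middle; its underside is 2 mm above the ledge, its top 82 mm above the counter. Its x axis points across the bar, y along the bar.
- padlock: Loose brass padlock lying flat on the counter, 200 g: body 36 (x) x 40 (y) x 20 (z) mm, with a steel shackle that stands out of its +x side to x = +45 mm, 33 mm wide. Origin at the centre of the brass body's underside.
- padlock_center (a point): Centre of the padlock's brass body, 10 mm above its underside.
- liner: Thin grey felt liner, 124 x 84 x 2 mm, fixed on the floor of the empty bay: shows which bay is empty. Origin at the centre of its underside, 6 mm above the counter, axes as the case.
- small_box: Cardboard box 75 x 60 x 30 mm in one bay of the case; bystander. Origin under its centre.
- tin: Round metal tin, 62 mm across, 30 mm high, in one bay of the case; bystander. Origin under its centre.
- carton: Cardboard carton 60 x 50 x 70 mm (high) standing on the counter; bystander. Origin under its centre.
- jar: Glass jar with a steel lid, 54 mm across, 75 mm high, on the counter; bystander. Origin under its centre.
- bracket: Steel angle bracket, foot 60 x 28 mm, upright leg 60 mm high at its +x end, on the counter; bystander. Origin under the middle of the foot.
- screwdriver: Screwdriver lying on the counter beyond the case; bystander.
- tape_roll: Cardboard-brown roll of tape, 80 mm across, 45 mm high, on the counter beyond the case; bystander. Origin under its centre.
Things that resemble listed ones, but are neither listed nor needed, are in the scene too. Several things look just like the padlock: the one meant starts farthest to the robot's left.

How it is judged (in metres and radians):
On the way, in this order (a step that is already met when the one before it is completed fails the run):
1. the padlock lies flat in the empty bay, let go (x of padlock_center in the frame of liner between -0.055 and 0.055 m and y of padlock_center in the frame of liner between -0.036 and 0.036 m and z of padlock_center in the frame of liner between 0 and 0.017 m and contact force between the fingers and padlock below 0.1 N), for 0.2 s.
2. the lid is fully shut (value of joint lid below 0.04 rad), for 0.2 s.
3. the turnbutton lies square across the lid's front edge ((value of joint turnbutton between 1.37 and 1.77 rad or value of joint turnbutton between -1.77 and -1.37 rad)), for 0.2 s.
At the end, for the whole second after the job is handed in: The padlock lies flat and at rest in the bay with the liner (its centre within the bay's walls and under 17 mm above the liner's underside), the lid is shut to within 0.04 rad, and the turnbutton rests within 0.2 rad of square across the lid's front edge (either way round) (x of padlock_center in the frame of liner between -0.055 and 0.055 m and y of padlock_center in the frame of liner between -0.036 and 0.036 m and z of padlock_center in the frame of liner between 0 and 0.017 m and value of joint lid below 0.04 rad and (value of joint turnbutton between 1.37 and 1.77 rad or value of joint turnbutton between -1.77 and -1.37 rad) and linear speed of padlock below 0.02 m/s and velocity of joint turnbutton between -0.05 and 0.05 rad/s); the robot touches nothing.
It fails at once if any other goods in the case shifted more than 30 mm (distance of any of small_box, tin from where it was at the start of the episode above 0.03 m).
It fails at once if any other goods on the counter shifted more than 30 mm (distance of any of carton, jar, bracket, screwdriver, tape_roll from where it was at the start of the episode above 0.03 m).
It also fails if it takes over 69 s, if anything falls off the work surface, if the arm or the gripper's body presses on something with over 40 N, if the wrist force passes 120 N, or if a joint passes its speed limit or range.

### The arm

A 6-joint arm with a two-finger parallel gripper is mounted at the origin on the work surface. World frame = base frame: x ahead of the robot, y to its left, z up, the work surface at z = 0. Lengths are in m, angles in degrees, forces in N, time in s.
With the tool pointing down it reaches from about 0.25 to 0.775 m from the base axis. Payload 8.9 kg.
Tool frame: the origin (TCP) lies at the very end of the fingers, on their centre line; the grasp point (between the pads) lies 19 mm behind it; x points along the fingers, y is the direction in which the jaws open and shut, and the axes are right-handed (so a half turn about x gives the same grasp; the last joint's range is limited). The gripper opens to 85 mm and grips with 20 to 120 N. Pads are 22 mm wide; open, the fingers measure 114 mm over their backs; the gripper's body (76 mm by 85 mm) begins 54 mm behind the grasp point. The pads swing forward as they close: fully open they stand 13 mm farther back than shut.
Start: joints at [68.337, 16.656, -8.789, 64.555, 0, 82.019], TCP at [0.124, 0.51, 0.231] pointing down, gripper open.
Joint ranges: [-144.48, 144.48], [-52.06, 99.96], [-74.48, 78.29], [-112.23, 115.85], [-86.99, 84.42], [-180, 180]. Speed limits (degrees/s): [127.2, 127.2, 159.86, 180, 180, 180].

### API

Orientations are given as a 3x3 rotation matrix whose columns are the frame's x, y, z axes.
In Python, from plant import arm gives the robot as it stands.
- The arm moves only by the tool drive_tool, never from a script. Its argument "plan" is text: rows parted by semicolons, each of 6 numbers parted by spaces: the shift along the tool's x, y, z in cm, then the turn, a rotation vector about the tool's x, y, z in rad. In form: tx ty tz wx wy wz; .... A call has 1 to 10 rows; each row shifts and turns the commanded pose from where the row before left it, along the tool's axes as they then stand; what a row does not reach is not made up. A row lasts 1/12 s, in which the tool goes at most 41.7 mm and 7.16 degrees, less where a joint would pass 70% of its speed; a pose out of reach is approached as far as the arm can. A call is refused whole if a number of a shift passes 4.17 or a number of a turn 0.125, either way. A call with a gripper value outside its range is refused whole. "jaw" is the closure, from 0 (fully open) to 1 (shut), set as the call begins (left out, the last holds). The fingers move at their own pace and stop on an object; the grip force is fixed at half the most. Time passes only in rows, so rows that do not move let the fingers close. It gives the time, the measured TCP pose, the force and the opening at its end, in the units of the state.
- arm.state(): the state, without advancing time (a new reading comes with each control period).
- arm.read_camera(name): name is "scene" or "top" or "wrist"; returns the picture (400x640x3 uint8, blue, green, red); there is no depth.
- arm.camera_info(name): a dict with "intrinsics" (3x3 intrinsics, pixels), "R" (3x3) and "t" (3): a world point X has camera coordinates R X + t. Camera axes: x right, y down, z forward; pixel columns grow to the right and rows downward; lengths in m; the calibration is good to about 2 mm. A picture is of the moment at which its call begins: read the wrist's pose just before it. camera_info takes no time and is no camera call; for the wrist camera it gives the pose at the moment of the call.
- arm.close_job(): hands the job in, once; it reports no verdict.
The state is a dict: "time": time; "joint_pos": joint angles; "dq": joint speeds; "joint_efforts": joint torques, N m; "position": TCP position; "ee_rot": TCP orientation; "ft_force": force on the tool from outside, world axes, zero at the start; "ft_torque": the same for the moment, N m; "finger_gap": opening from 0.0 (shut) to 1.0 (fully open).
Only numpy, scipy, OpenCV 4.12 (cv2) and the standard library are available. Lean on these libraries where they do the work, as an engineer would, in place of code of your own. Each camera call takes 0.05 s, during which the arm holds its last target. There are 200 camera calls.

## Working session

There is one attempt and no reset: what is moved stays moved. The work goes in short steps, Python scripts to look and compute and a tool call to move; the robot and the scene stay as the last step left them, time stands still between calls to the robot, and variables do not carry over. Pictures are saved under pics/ and viewed, about 8 in all and at most 12, crops included, and the job is handed in when it is done.

Besides the shell and the picture viewer there is one more tool, called as name(argument=value, ...), one argument or row to a line, values as JSON. drive_tool: Moves the arm, as the interface text tells. Its arguments: {"type":"object","properties":{"plan":{"type":"string"},"jaw":{"type":"number"}},"required":["plan"]}

```bash
mkdir -p pics; ls
cat > h.py <<'E'
import numpy as np, cv2
from plant import arm
def ray(info,u,v):
    K,R,t=[np.array(info[k]) for k in("intrinsics","R","t")]
    c=-R.T@t; d=R.T@np.linalg.inv(K)@np.array([u,v,1.]); return c,d
def onz(info,u,v,z):
    c,d=ray(info,u,v); return c+d*(z-c[2])/d[2]
def proj(info,X):
    K,R,t=[np.array(info[k]) for k in("intrinsics","R","t")]
    p=K@(R@np.array(X)+t); return p[:2]/p[2]
E
python3 - <<'E'
from h import *
for n in("scene","top"):
    i=arm.camera_info(n); im=arm.read_camera(n); cv2.imwrite(f"pics/{n}0.png",im)
    c,_=ray(i,320,200); print(n,c.round(3),np.array(i["intrinsics"]).round(1).tolist(),np.array(i["R"]).round(3).tolist())
s=arm.state(); print(s["time"],s["position"],np.array(s["ee_rot"]).round(3))
E
```

```text
pics
scene [1.637 0.081 0.87 ] [[472.7, 0.0, 314.1], [0.0, 472.7, 198.1], [0.0, 0.0, 1.0]] [[-0.12, 0.993, -0.007], [0.575, 0.064, -0.816], [-0.809, -0.101, -0.578]]
top [ 0.332 -0.058  1.18 ] [[466.8, 0.0, 319.5], [0.0, 466.8, 200.4], [0.0, 0.0, 1.0]] [[0.029, -0.999, 0.024], [-0.981, -0.033, -0.193], [0.193, -0.018, -0.981]]
0.1 [0.1240269  0.50971889 0.23079867] [[-0.     0.237  0.972]
 [-0.001  0.972 -0.237]
 [-1.    -0.001 -0.   ]]
```

View pics/top0.png

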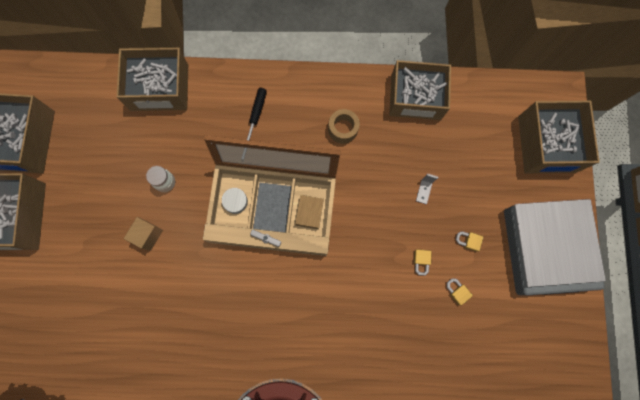

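View pics/scene0.png

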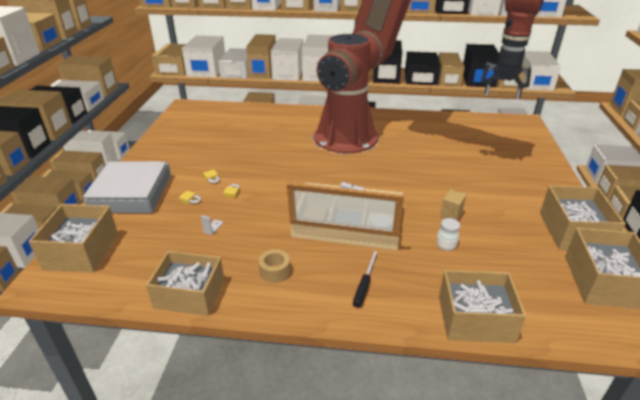

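Top view: three padlocks lie at (423,258), (470,241) and (460,292). Image left is the robot's left (+y), so (423,258) is the one meant. Empty bay with felt at (272,206), tin at (234,201), box at (310,211), turnbutton at (265,239). The scene view shows the lid standing upright. I'll measure and confirm the padlock in an enlarged crop.

Run:
```python
from h import *
im=cv2.imread("pics/top0.png"); i=arm.camera_info("top")
hsv=cv2.cvtColor(im,cv2.COLOR_BGR2HSV)
m=cv2.inRange(hsv,(18,150,150),(32,255,255))
cs,_=cv2.findContours(m,cv2.RETR_EXTERNAL,cv2.CHAIN_APPROX_NONE)
for c in cs:
    if cv2.contourArea(c)>60:
        r=cv2.minAreaRect(c); P=np.array([onz(i,u,v,.02)[:2] for u,v in cv2.boxPoints(r)])
        print("brass",np.round(r[0],1),"xy",P.mean(0).round(4),"sides",np.linalg.norm(np.diff(P,axis=0),axis=1).round(4),P.round(3).tolist())
# felt
m=cv2.inRange(hsv,(90,20,40),(130,140,130)); m[:, :240]=0; m[:,300:]=0; m[:170]=0; m[240:]=0
c=max(cv2.findContours(m,cv2.RETR_EXTERNAL,cv2.CHAIN_APPROX_NONE)[0],key=cv2.contourArea)
r=cv2.minAreaRect(c);P=np.array([onz(i,u,v,.008)[:2] for u,v in cv2.boxPoints(r)]);print("felt",np.round(r[0],1),P.mean(0),P.round(3).tolist())
a=cv2.resize(im[130:270,195:355],None,fx=5,fy=5,interpolation=cv2.INTER_CUBIC); 
b=cv2.resize(im[220:310,400:490],None,fx=3,fy=3,interpolation=cv2.INTER_CUBIC)
a=a[:,:800]; cv2.imwrite("pics/case.png",a[:600] if 0 else cv2.resize(im[145:265,195:355],None,fx=5,fy=5,interpolation=cv2.INTER_CUBIC)); cv2.imwrite("pics/locks.png",b)
```

```text
brass [461.8 294.3] xy [ 0.3376 -0.4355] sides [0.0389 0.0336 0.0387] [[0.339, -0.41], [0.363, -0.441], [0.336, -0.461], [0.313, -0.43]]
brass [423.5 256.5] xy [ 0.4271 -0.3422] sides [0.0376 0.0323 0.0374] [[0.443, -0.324], [0.444, -0.361], [0.412, -0.361], [0.41, -0.323]]
brass [474.1 241.5] xy [ 0.4685 -0.4704] sides [0.0373 0.0339 0.0373] [[0.454, -0.449], [0.49, -0.459], [0.483, -0.492], [0.447, -0.482]]Traceback (most recent call last):
  File "<stdin>", line 12, in <module>
ValueError: max() iterable argument is empty
```

Run:
```python
from h import *
im=cv2.imread("pics/top0.png")
print(cv2.cvtColor(im,cv2.COLOR_BGR2HSV)[206,265:280:5])
a=cv2.resize(im[135:265,195:355],None,fx=4.5,fy=4.5,interpolation=cv2.INTER_CUBIC)
cv2.imwrite("pics/case.png",a)
b=cv2.resize(im[215:315,400:500],None,fx=3,fy=3,interpolation=cv2.INTER_CUBIC); cv2.imwrite("pics/locks.png",b)
```

```text
[[ 90   5 108]
 [ 75   5 111]
 [ 80   7 108]]
```

View pics/case.png

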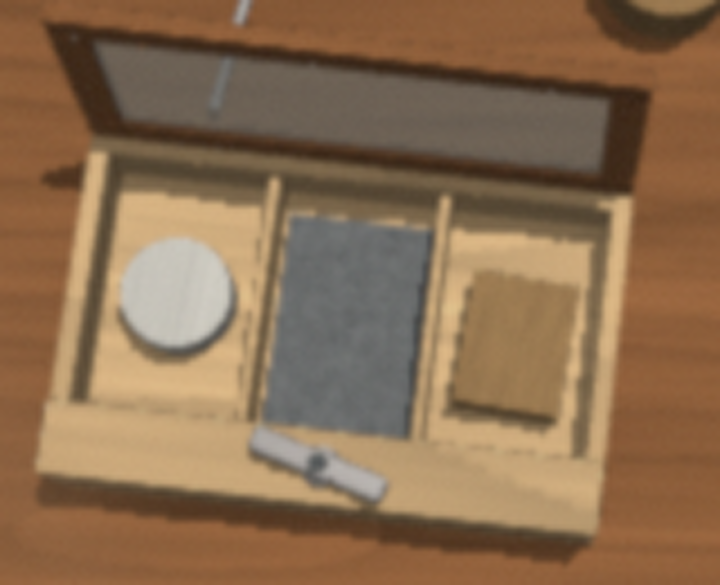

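View pics/locks.png

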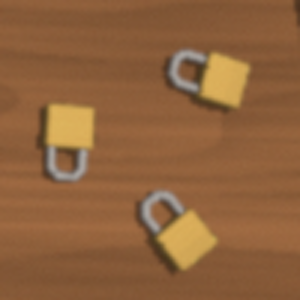

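Crop confirms it: the leftmost padlock, (423,258), has its shackle pointing to the robot, and the others lie clearly to the right. In the case crop (×4.5) the ledge front corners are about (38,472) and (597,535), and the bar runs from (256,439) to (382,491) with its pivot at (317,466).

```bash
cat >> h.py <<'E'
def R_tool(yaw): # tool x down, tool y at yaw (deg) from world x
    a=np.radians(yaw); x=np.array([0,0,-1.]); y=np.array([np.cos(a),np.sin(a),0]); return np.c_[x,y,np.cross(x,y)]
E
python3 - <<'E'
from h import *
i=arm.camera_info("top"); px=lambda u,v:(195+u/4.5-.4,135+v/4.5-.4)
P=lambda u,v,z:onz(i,*px(u,v),z)[:2]
fl,fr,bl,br=P(38,472,.064),P(597,535,.064),P(45,402,.064),P(605,458,.064)
print("ledge",fl,fr,bl,br,np.linalg.norm(fl-fr),np.linalg.norm(fl-bl))
ey=(fl-fr)/np.linalg.norm(fl-fr); ex=np.array([ey[1],-ey[0]]); print("case yaw",np.degrees(np.arctan2(ex[1],ex[0])))
O=(fl+fr+bl+br)/4+.075*ex; print("origin",O)
loc=lambda p:(np.array([(p-O)@ex,(p-O)@ey])*1000).round(1)
for n,q in dict(pivot=(317,466,.082),b1=(256,439,.082),b2=(382,491,.082),felt1=(290,215,.008),felt2=(432,228,.008),hl=(90,135,.054),hr=(630,190,.054)).items(): print(n,P(*q),loc(P(*q)))
d=P(256,439,.082)-P(382,491,.082); print("bar len",np.linalg.norm(d),"angle rel case y",np.degrees(np.arctan2(-(d@ex),d@ey)))
for n,q in dict(tl=(48,25),tr=(650,92)).items():
    # lid top corners: intersect with plane through hinge y-coordinate +-.15
    c,dd=ray(i,*px(*q)); s=.15 if n=="tl" else -.15
    t=((O@ey+s)-c[:2]@ey)/(dd[:2]@ey); X=c+t*dd; print(n,loc(X[:2]),X[2])
E
```

```text
ledge [0.4475122  0.19630197] [ 0.42345108 -0.10079154] [0.48498445 0.19546999] [ 0.46455174 -0.10400085] 0.2980662494471076 0.03748148315792317
case yaw -4.630186898229932
origin [0.5298801  0.04069058]
pivot [0.4533996  0.04735166] [-76.8   0.5]
b1 [0.46656523 0.07996104] [-66.3  34. ]
b2 [0.44139123 0.01282198] [-86.  -34.9]
felt1 [0.60481686 0.07728187] [71.7 42.5]
felt2 [ 0.60000714 -0.00402983] [ 73.5 -38.9]
hl [0.63556537 0.18440118] [ 93.7 151.8]
hr [ 0.61478158 -0.11447849] [  97.2 -147.8]
bar len 0.07170344523877276 angle rel case y -15.92350483697803
tl [114.1 150. ] 0.18408425343013235
tr [ 126.8 -150. ] 0.14461243457663886
```

Checks: the ledge measures 298 mm (300 expected), the bar 72 mm (76), and the padlock body about 37x33 mm (40x36, since the mask loses edge pixels). Case yaw is about -4.5° and the bar is at about -0.28 rad. Moving toward the padlock.

drive_tool(
  plan="-0.3 -2.3 3.4 0 0 0;-0.3 -2.3 3.4 0 0 0;-0.3 -2.3 3.4 0 0 0;-0.3 -2.3 3.4 0 0 0;-0.3 -2.3 3.4 0 0 0;-0.3 -2.3 3.4 0 0 0;-0.3 -2.3 3.4 0 0 0;-0.3 -2.3 3.4 0 0 0;-0.3 -2.3 3.4 0 0 0;-0.3 -2.3 3.4 0 0 0",
  jaw=0,
)

```text
time: 0.93
position: [0.4009, 0.2043, 0.2614]
ee_rot: [[-0.0, 0.237, 0.972], [0.0, 0.972, -0.237], [-1.0, 0.0, -0.0]]
ft_force: [1.3, 1.1, 0.3]
finger_gap: 1.001
```

drive_tool(
  plan="0 -4 0.6 -0.026 0 0;0 -4 0.6 -0.026 0 0;0 -4 0.6 -0.026 0 0;0 -4 0.6 -0.026 0 0;0 -4 0.6 -0.026 0 0;0 -4 0.6 -0.026 0 0;0 -4 0.6 -0.026 0 0;0 -4 0.6 -0.026 0 0;0 -4 0.6 -0.026 0 0;0 -4 0.6 -0.026 0 0",
)

```text
time: 1.77
position: [0.4104, -0.1991, 0.2612]
ee_rot: [[-0.0, -0.022, 1.0], [0.0, 1.0, 0.022], [-1.0, 0.0, -0.0]]
ft_force: [1.9, 0.3, -0.4]
finger_gap: 1.004
```

drive_tool(
  plan="2.5 -2.4 0.22 0 0 0;2.5 -2.4 0.22 0 0 0;2.5 -2.4 0.22 0 0 0;2.5 -2.4 0.22 0 0 0;2.5 -2.4 0.22 0 0 0;2.5 -2.4 0.22 0 0 0;0 0 0 0 0 0;0 0 0 0 0 0",
)

```text
time: 2.43
position: [0.4262, -0.3405, 0.1095]
ee_rot: [[-0.003, -0.02, 1.0], [0.003, 1.0, 0.02], [-1.0, 0.003, -0.003]]
ft_force: [0.3, -0.1, 0.5]
finger_gap: 0.999
```

Run:
```python
from h import *
i=arm.camera_info("wrist"); im=arm.read_camera("wrist"); cv2.imwrite("pics/w1.png",im)
print(arm.state()["position"],ray(i,320,200))
m=cv2.inRange(cv2.cvtColor(im,cv2.COLOR_BGR2HSV),(18,150,150),(32,255,255))
for c in cv2.findContours(m,cv2.RETR_EXTERNAL,cv2.CHAIN_APPROX_NONE)[0]:
    if cv2.contourArea(c)>300:
        r=cv2.minAreaRect(c); P=np.array([onz(i,u,v,.02)[:2] for u,v in cv2.boxPoints(r)]); print(np.round(r[0]),P.mean(0).round(4),np.linalg.norm(np.diff(P,axis=0),axis=1).round(4),P.round(4).tolist())
```

```text
[ 0.42676868 -0.3402032   0.11080139] (array([ 0.34239375, -0.34346479,  0.25283291]), array([ 0.32794364,  0.01086452, -0.94466394]))
```

View pics/w1.png

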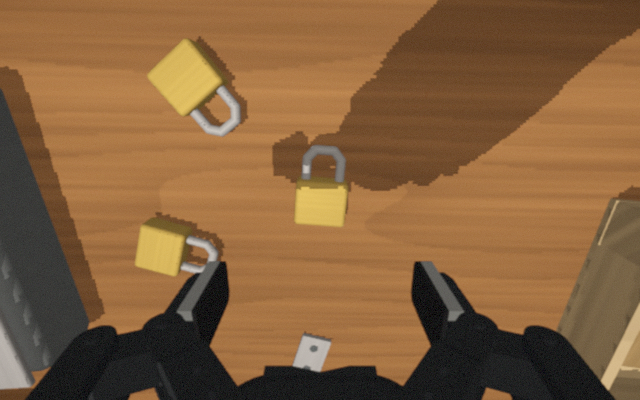

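Wrist view: the target padlock is at (321,205) between the fingers, with its shackle up-image (toward the robot). The brass mask missed it, so I'll read the colour and re-measure.

Run:
```python
from h import *
i=arm.camera_info("wrist"); im=cv2.imread("pics/w1.png"); h=cv2.cvtColor(im,cv2.COLOR_BGR2HSV); print(h[205,320],h[184,320],h[215,320])
lo=(20,140,90);m=cv2.inRange(h,lo,(32,255,255))
for c in cv2.findContours(m,cv2.RETR_EXTERNAL,cv2.CHAIN_APPROX_NONE)[0]:
    if cv2.contourArea(c)>300:
        r=cv2.minAreaRect(c); P=np.array([onz(i,u,v,.02)[:2] for u,v in cv2.boxPoints(r)]); print(np.round(r[0]),np.round(cv2.boxPoints(r)).tolist(),P.mean(0).round(4),np.linalg.norm(np.diff(P,axis=0),axis=1).round(4),P.round(4).tolist())
P=np.array([onz(i,u,v,.02)[:2] for u,v in [(297,190),(347,192),(346,227),(296,224)]]);print(P.round(4).tolist(),P.mean(0))
```

```text
[ 22 148 223] [ 20 159 146] [ 22 145 220]
[162. 246.] [[131.0, 265.0], [143.0, 215.0], [193.0, 227.0], [180.0, 277.0]] [ 0.4673 -0.4676] [0.0479 0.0389 0.0484] [[0.4844, -0.4955], [0.4397, -0.4784], [0.4495, -0.4407], [0.4954, -0.456]]
[321. 201.] [[293.0, 223.0], [297.0, 175.0], [348.0, 179.0], [344.0, 227.0]] [ 0.4257 -0.3402] [0.039  0.0387 0.0392] [[0.4439, -0.3614], [0.405, -0.3585], [0.4073, -0.3199], [0.4465, -0.3208]]
[187.  77.] [[144.0, 74.0], [189.0, 34.0], [230.0, 80.0], [185.0, 120.0]] [ 0.3383 -0.4332] [0.0415 0.0376 0.0433] [[0.3363, -0.4621], [0.3113, -0.429], [0.3393, -0.404], [0.3665, -0.4376]]
[[0.4167, -0.3583], [0.4175, -0.3201], [0.4466, -0.3195], [0.4449, -0.3591]] [ 0.43140942 -0.33923441]
```

drive_tool(
  plan="2.2 0 0.1 0 0 0;2.2 0 0 0 0 0;2.2 0 0 0 0 0;2.2 0 0 0 0 0;1.0 0 0 0 0 0;0.8 0 0 0 0 0;0 0 0 0 0 0;0 0 0 0 0 0",
)

```text
time: 3.15
position: [0.4288, -0.3408, 0.0062]
ee_rot: [[0.001, -0.022, 1.0], [-0.001, 1.0, 0.022], [-1.0, -0.001, 0.001]]
ft_force: [-0.1, -0.1, 0.0]
finger_gap: 0.999
```

drive_tool(
  plan="0 0 0 0 0 0;0 0 0 0 0 0;0 0 0 0 0 0;0 0 0 0 0 0;0 0 0 0 0 0;0 0 0 0 0 0;0 0 0 0 0 0;0 0 0 0 0 0;0 0 0 0 0 0;0 0 0 0 0 0",
  jaw=1,
)

```text
time: 3.98
position: [0.4286, -0.341, 0.0064]
ee_rot: [[0.001, -0.021, 1.0], [-0.001, 1.0, 0.021], [-1.0, -0.001, 0.001]]
ft_force: [-2.0, 1.8, 10.8]
finger_gap: 0.452
```

drive_tool(
  plan="-1.5 0 0 0 0 0;-3 0 0 0 0 0;-3 0 0 0 0 0;-3 0 0 0 0 0;-3 0 0 -0.1225 0 0;-3 0 0 -0.1225 0 0;0 0 0 -0.1225 0 0;0 0 0 -0.1225 0 0;0 0 0 -0.1225 0 0;0 0 0 -0.1225 0 0",
)

```text
time: 4.82
position: [0.4281, -0.3405, 0.1705]
ee_rot: [[-0.0, -0.691, 0.723], [0.0, 0.723, 0.691], [-1.0, 0.0, 0.0]]
ft_force: [-0.6, -0.5, -1.2]
finger_gap: 0.456
```

drive_tool(
  plan="0 0 0 -0.1225 0 0;0 0 0 -0.1225 0 0;0 0 0 -0.1225 0 0;0 0 0 -0.1225 0 0;0 0 0 -0.1225 0 0;0 0 0 -0.1225 0 0;0 0 0 0 0 0",
)

```text
time: 5.4
position: [0.4281, -0.3405, 0.1702]
ee_rot: [[-0.0, -0.997, 0.074], [0.0, 0.074, 0.997], [-1.0, 0.0, 0.0]]
ft_force: [0.7, 0.7, -1.7]
finger_gap: 0.451
```

drive_tool(
  plan="0 -0.86 4 0 0 0;0 -0.86 4 0 0 0;0 -0.86 4 0 0 0;0 -0.86 4 0 0 0;0 -0.86 4 0 0 0;0 -0.86 4 0 0 0;0 -0.86 4 0 0 0;0 -0.86 4 0 0 0;0 -0.86 4 0 0 0;0 -0.86 4 0 0 0",
)

```text
time: 6.23
position: [0.5459, 0.0533, 0.1704]
ee_rot: [[0.0, -0.996, 0.084], [-0.0, 0.084, 0.996], [-1.0, -0.0, -0.0]]
ft_force: [1.3, -0.2, -1.9]
finger_gap: 0.451
```

drive_tool(
  plan="2 0 0 0 0 0;2 0 0 0 0 0;1.5 0 0 0 0 0;0 0 0 0 0 0;0 0 0 0 0 0",
)

```text
time: 6.65
position: [0.5451, 0.0513, 0.115]
ee_rot: [[-0.002, -0.997, 0.082], [0.0, 0.082, 0.997], [-1.0, 0.002, -0.0]]
ft_force: [0.3, -0.1, -2.3]
finger_gap: 0.45
```

Run:
```python
from h import *
a=arm.read_camera("top"); b=arm.read_camera("wrist"); s=arm.state();print(s["position"],s["ft_force"])
cv2.imwrite("pics/p1.png",np.vstack([cv2.resize(a[130:270,190:350],(457,400),interpolation=cv2.INTER_CUBIC)[:, :400].copy(), np.zeros((1,400,3),np.uint8)]) if 0 else np.hstack([cv2.resize(a[130:270,190:350],(400,350)),cv2.resize(b,(400,250))[0:250].copy() if 0 else cv2.copyMakeBorder(cv2.resize(b,(400,250)),0,100,0,0,0)]))
```

```text
[0.54648238 0.05101892 0.11635212] [-0.19467636  0.56855761 -1.06529032]
```

View pics/p1.png

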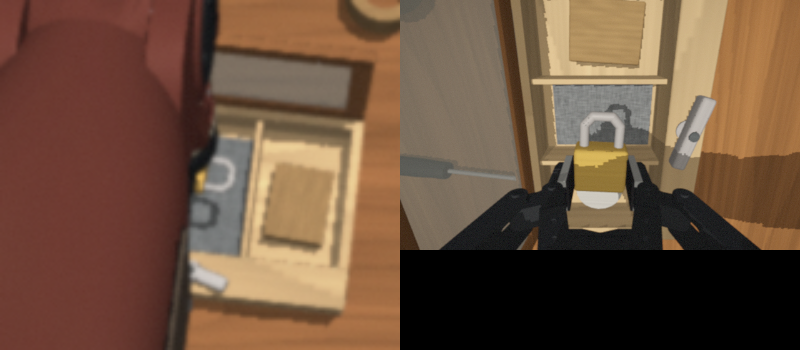

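View shows the padlock held level, with its shackle to -y over the felt of the empty bay. Lowering it.

drive_tool(
  plan="2 0 0 0 0 0;2 0 0 0 0 0;2 0 0 0 0 0;2 0 0 0 0 0;1 0 0 0 0 0;0.8 0 0 0 0 0;0 0 0 0 0 0;0 0 0 0 0 0",
)

```text
time: 7.42
position: [0.5464, 0.0511, 0.018]
ee_rot: [[0.001, -0.997, 0.08], [-0.0, 0.08, 0.997], [-1.0, -0.001, 0.0]]
ft_force: [-0.4, 0.7, -1.4]
finger_gap: 0.45
```

drive_tool(
  plan="0.2 0 0 0 0 0;0.1 0 0 0 0 0;0 0 0 0 0 0",
)

```text
time: 7.67
position: [0.5462, 0.0512, 0.0148]
ee_rot: [[0.001, -0.997, 0.08], [-0.0, 0.08, 0.997], [-1.0, -0.001, 0.0]]
ft_force: [0.6, -0.1, -2.1]
finger_gap: 0.452
```

drive_tool(
  plan="0 0 0 0 0 0;0 0 0 0 0 0;0 0 0 0 0 0;0 0 0 0 0 0;0 0 0 0 0 0;0 0 0 0 0 0",
  jaw=0.3,
)

```text
time: 8.17
position: [0.5459, 0.0512, 0.0144]
ee_rot: [[0.0, -0.997, 0.079], [-0.0, 0.079, 0.997], [-1.0, -0.0, -0.0]]
ft_force: [-0.4, 0.7, -0.8]
finger_gap: 0.699
```

drive_tool(
  plan="-1 0 0 0 0 0;-2 0 0 0 0 0;-3 0 0 0 0 0;-3 0 0 0 0 0;-4 0 0 0 0 0;-4 0 0 0 0 0;-4 0 0 0 0 0;-4 0 0 0 0 0",
)

```text
time: 8.83
position: [0.5452, 0.0513, 0.2673]
ee_rot: [[0.001, -0.997, 0.08], [-0.0, 0.08, 0.997], [-1.0, -0.001, 0.0]]
ft_force: [1.3, 0.2, -0.3]
finger_gap: 0.703
```

drive_tool(
  plan="0 -3 0 0 0 0;0 -3 0 0 0 0;0 -3 0 0 0 0;0 -3 0 0 0 0;0 -3 0 0 0 0;0 -1 0 0 0 0;0 0 0 0 0 0",
  jaw=1,
)

```text
time: 9.42
position: [0.7068, 0.0381, 0.2634]
ee_rot: [[-0.001, -0.997, 0.08], [-0.0, 0.08, 0.997], [-1.0, 0.001, -0.0]]
ft_force: [0.3, -0.9, 0.0]
finger_gap: 0.003
```

Run:
```python
from h import *
a=arm.read_camera("scene"); b=arm.read_camera("wrist"); s=arm.state();print(s["position"],s["ft_force"])
cv2.imwrite("pics/l1.png",np.vstack([cv2.resize(a[90:270,260:480],(440,360),interpolation=cv2.INTER_CUBIC),cv2.copyMakeBorder(cv2.resize(b,(368,230)),0,0,36,36,0)]))
```

```text
[0.70486803 0.0385549  0.26427011] [ 0.104867   -0.11855223  0.7742563 ]
```

View pics/l1.png

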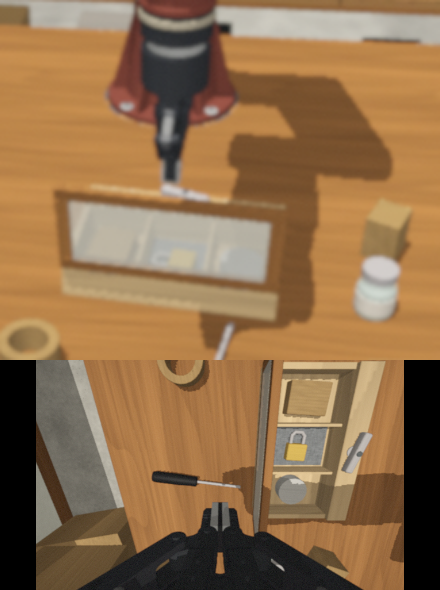

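Wrist view: the padlock lies flat on the felt in the middle bay, and the closed fingers are clear behind the lid. I'll go down behind the lid and push it forward along its arc.

drive_tool(
  plan="2.5 0 0 0 0 0;3 0 0 0 0 0;2.9 0 0 0 0 0;0.5 1 0 0 0 0;0 1 0 0 0 0;0 1 0 0 0 0;0 1 0 0 0 0;0 0 0 0 0 0",
)

```text
time: 10.18
position: [0.6632, 0.0421, 0.1768]
ee_rot: [[0.0, -0.997, 0.079], [0.0, 0.079, 0.997], [-1.0, -0.0, 0.0]]
ft_force: [0.2, 0.2, 0.2]
finger_gap: 0.001
```

drive_tool(
  plan="0 1 0 0 0 0;0 1 0 0 0 0;0 1 0 0 0 0;0 0 0 0 0 0",
)

```text
time: 10.52
position: [0.6342, 0.0443, 0.1765]
ee_rot: [[0.001, -0.997, 0.079], [-0.0, 0.079, 0.997], [-1.0, -0.001, -0.0]]
ft_force: [0.4, -0.7, -0.1]
finger_gap: 0.003
```

drive_tool(
  plan="-0.1 1.3 0 0 0 0;0.1 1.2 0 0 0 0;0.1 1.3 0 0 0 0;0.4 1.2 0 0 0 0;0.5 1.2 0 0 0 0;0 0 0 0 0 0",
)

```text
time: 11.02
position: [0.5719, 0.0493, 0.1652]
ee_rot: [[-0.002, -0.997, 0.079], [0.0, 0.079, 0.997], [-1.0, 0.002, -0.0]]
ft_force: [-0.2, 0.5, -0.3]
finger_gap: -0.001
```

Run:
```python
from h import *
a=arm.read_camera("scene"); b=arm.read_camera("wrist"); s=arm.state();print(s["position"],s["ft_force"])
cv2.imwrite("pics/l2.png",np.vstack([cv2.resize(a[90:270,260:480],(440,360),interpolation=cv2.INTER_CUBIC),cv2.copyMakeBorder(cv2.resize(b,(368,230)),0,0,36,36,0)]))
```

```text
[0.57404598 0.04902689 0.16581911] [ 0.26175675 -0.76354912  0.35924337]
```

View pics/l2.png

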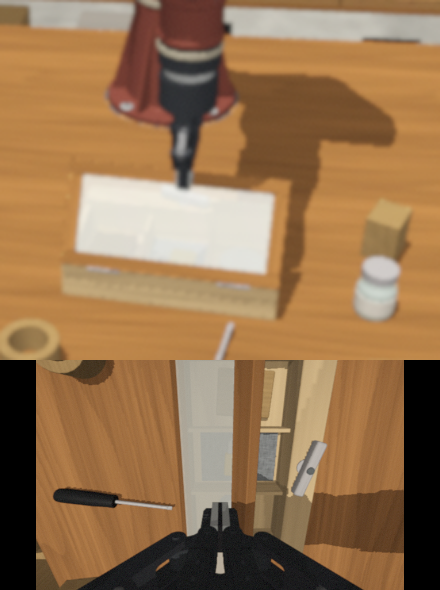

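The lid is following, roughly half closed. Continuing along the arc.

drive_tool(
  plan="0.7 1.1 0 0 0 0;0.7 1.1 0 0 0 0;0.9 0.9 0 0 0 0;0.9 0.9 0 0 0 0;1.1 0.7 0 0 0 0;1.1 0.7 0 0 0 0;1.2 0.5 0 0 0 0;1.2 0.5 0 0 0 0;0 0 0 0 0 0",
)

```text
time: 11.87
position: [0.509, 0.0541, 0.0859]
ee_rot: [[-0.003, -0.997, 0.08], [0.0, 0.08, 0.997], [-1.0, 0.003, -0.0]]
ft_force: [-0.6, -0.2, 0.0]
finger_gap: -0.001
```

drive_tool(
  plan="1 0.3 0 0 0 0;1 0.3 0 0 0 0;0.5 0 0 0 0 0;0 0 0 0 0 0",
)

```text
time: 12.2
position: [0.5047, 0.0545, 0.0639]
ee_rot: [[0.001, -0.997, 0.079], [-0.0, 0.079, 0.997], [-1.0, -0.001, -0.0]]
ft_force: [-4.5, -0.2, 11.9]
finger_gap: 0.001
```

drive_tool(
  plan="0.1 0 0 0 0 0;0 0 0 0 0 0;0 0 0 0 0 0;0 0 0 0 0 0",
)

```text
time: 12.53
position: [0.5048, 0.0545, 0.0638]
ee_rot: [[0.001, -0.997, 0.079], [-0.0, 0.079, 0.997], [-1.0, -0.001, -0.0]]
ft_force: [-10.0, 0.3, 28.6]
finger_gap: 0.0
```

drive_tool(
  plan="-2 0 0 0 0 0;-4 0 0 0 0 0;-4 0 0 0 0 0;-2 3 0 0 0 0;0 4 0 0 0 0;0 4 0 0 0 0;0 4 0 0 0 0;0 2 0 0 0 0;0 0 0 0 0 0;0 0 0 0 0 0",
)

```text
time: 13.37
position: [0.3353, 0.0681, 0.1825]
ee_rot: [[0.002, -0.997, 0.079], [-0.0, 0.079, 0.997], [-1.0, -0.002, 0.0]]
ft_force: [1.6, -0.7, -0.4]
finger_gap: -0.002
```

Run:
```python
from h import *
a=arm.read_camera("top"); i=arm.camera_info("wrist"); b=arm.read_camera("wrist"); s=arm.state();print(s["position"],s["ft_force"],s["joint_pos"])
cv2.imwrite("pics/top2.png",a);cv2.imwrite("pics/w3.png",b); np.savez("w3.npz",**i)
cv2.imwrite("pics/s2.png",np.hstack([cv2.resize(a[135:285,195:345],(400,400),interpolation=cv2.INTER_CUBIC),cv2.copyMakeBorder(cv2.resize(b,(400,250)),0,150,0,0,0)]))
```

```text
[0.33641225 0.06797836 0.18212674] [ 1.00333904  1.02317557 -0.42985992] [-8.38720262e-01 -1.19521997e+00 -3.78362895e+01  5.32341616e+01
 -8.05090861e-04 -8.62698191e+01]
```

View pics/s2.png

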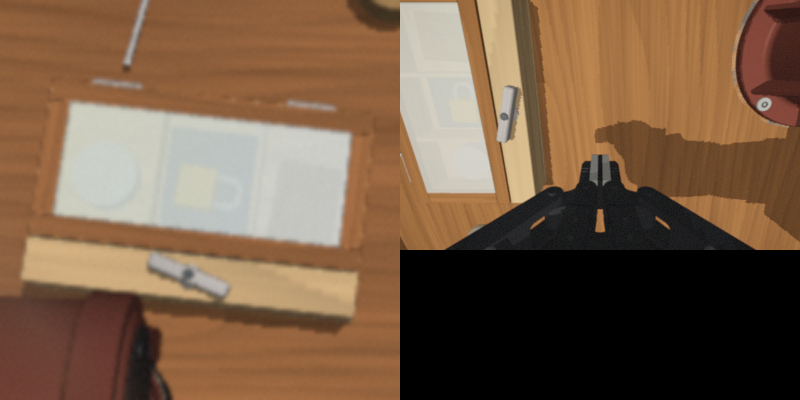

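The lid is shut flush, and the padlock shows through the panel in the middle bay. The bar is still at about -16°, at wrist pixel (173,181). Measuring it in both views.

Run:
```python
from h import *
for n,f,i,box in(("top","top2",arm.camera_info("top"),(225,250,225,295)),("wrist","w3",dict(np.load("w3.npz")),(120,245,150,200))):
    im=cv2.imread(f"pics/{f}.png"); h=cv2.cvtColor(im,cv2.COLOR_BGR2HSV)
    if n=="top": box=(225,252,245,285)
    m=np.zeros(im.shape[:2],np.uint8); a,b,c,d=box; m[a:b,c:d]=cv2.inRange(h,(0,0,100),(180,55,255))[a:b,c:d]
    m=cv2.morphologyEx(m,cv2.MORPH_CLOSE,np.ones((5,5)))
    C=max(cv2.findContours(m,cv2.RETR_EXTERNAL,cv2.CHAIN_APPROX_NONE)[0],key=cv2.contourArea)
    r=cv2.minAreaRect(C); Q=cv2.boxPoints(r); P=np.array([onz(i,u,v,.082)[:2] for u,v in Q]); e=[P[1]-P[0],P[2]-P[1]]; e=max(e,key=np.linalg.norm)
    print(n,Q.round().tolist(),P.mean(0).round(4),np.linalg.norm(P[1]-P[0]),np.linalg.norm(P[2]-P[1]),"bar dir",np.degrees(np.arctan2(e[1],e[0]))%180)
# lid front edge direction in wrist & crop
cv2.imwrite("pics/w3c.png",cv2.resize(cv2.imread("pics/w3.png")[:330,:330],None,fx=1.8,fy=1.8))
```

```text
top [[249.0, 234.0], [253.0, 227.0], [281.0, 241.0], [277.0, 249.0]] [0.4543 0.0473] 0.01986418449914655 0.074327468292911 bar dir 63.60285416969961
wrist [[152.0, 226.0], [165.0, 135.0], [194.0, 140.0], [181.0, 230.0]] [0.4503 0.0476] 0.07730523097862742 0.021606649845653754 bar dir 68.81018500991063
```

View pics/w3c.png

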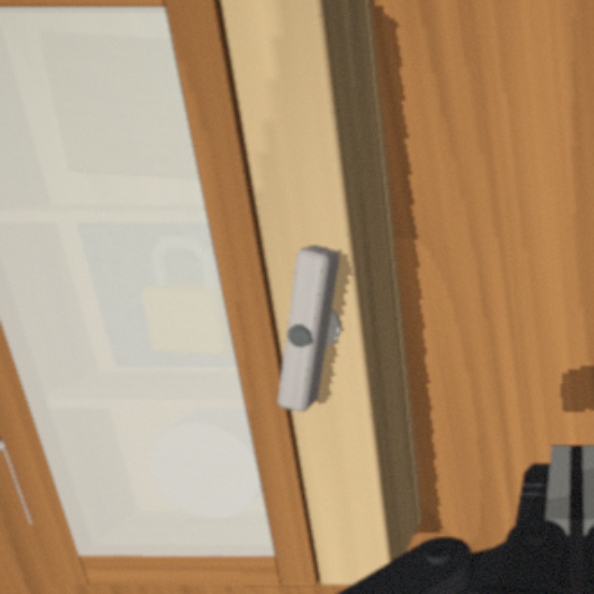

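Crop (×1.8): pivot screw at (300,335), bar top ends at about (314,250) and (291,406), lid front edge from (218,0) to (318,583).

Run:
```python
from h import *
i=dict(np.load("w3.npz")); P=lambda u,v,z:onz(i,u/1.8-.2,v/1.8-.2,z)[:2]
A=lambda d:np.degrees(np.arctan2(d[1],d[0]))%180
print("pivot",P(300,335,.082)); a,b=P(314,250,.082),P(291,406,.082); print("ends",a,b,np.linalg.norm(a-b),(a+b)/2,A(a-b))
for l in(((218,0),(318,583)),((320,0),(388,583))): print("edge",A(P(*l[0],.064)-P(*l[1],.064)),P(*l[0],.064),P(*l[1],.064))
```

```text
pivot [0.45574025 0.04802873]
ends [0.44125786 0.01190488] [0.46775911 0.08117784] 0.07416912779712231 [0.45450848 0.04654136] 69.06500829941572
edge 85.27969626752464 [ 0.46534197 -0.08565816] [0.48845825 0.19429566]
edge 84.95138193648899 [ 0.42519429 -0.08248759] [0.44990692 0.19724506]
```

drive_tool(
  plan="0 0 0 0.096 0 0;0 0 0 0.096 0 0;0 0 0 0.096 0 0;0 -2.94 0.57 0 0 0;0 -2.94 0.57 0 0 0;0 -2.94 0.57 0 0 0;0 -2.94 0.57 0 0 0;0 0 0 0 0 0;0 0 0 0 0 0",
  jaw=0.5,
)

```text
time: 14.22
position: [0.4545, 0.0466, 0.1806]
ee_rot: [[-0.001, -0.933, 0.36], [0.0, 0.36, 0.933], [-1.0, 0.001, -0.0]]
ft_force: [0.4, 0.6, -0.7]
finger_gap: 0.503
```

drive_tool(
  plan="3 0 0.1 0 0 0;3 0 0 0 0 0;3 0 0 0 0 0;1.3 0 0 0 0 0;0.7 0 0 0 0 0;0 0 0 0 0 0;0 0 0 0 0 0",
)

```text
time: 14.8
position: [0.453, 0.0481, 0.0718]
ee_rot: [[0.0, -0.933, 0.359], [0.0, 0.359, 0.933], [-1.0, -0.0, 0.0]]
ft_force: [-0.4, 0.2, 0.5]
finger_gap: 0.498
```

drive_tool(
  plan="0 0 0 0 0 0;0 0 0 0 0 0;0 0 0 0 0 0;0 0 0 0 0 0;0 0 0 0 0 0;0 0 0 0 0 0;0 0 0 0 0 0",
  jaw=1,
)

```text
time: 15.38
position: [0.4558, 0.0473, 0.0729]
ee_rot: [[0.006, -0.933, 0.36], [-0.002, 0.36, 0.933], [-1.0, -0.006, 0.001]]
ft_force: [5.2, -4.4, 0.2]
finger_gap: 0.14
```

drive_tool(
  plan="0 -0.1 0 0.06 0 0;0 0 0 0.06 0 0;0 0 0 0.06 0 0;0 0 0 0.06 0 0;0 0 0 0.06 0 0;0 0 0 0.06 0 0;0 0 0 0.06 0 0;0 0 0 0.06 0 0;0 0 0 0.06 0 0;0 0 0 0.06 0 0",
)

```text
time: 16.22
position: [0.4552, 0.0478, 0.0728]
ee_rot: [[0.003, -0.565, 0.825], [0.0, 0.825, 0.565], [-1.0, -0.002, 0.003]]
ft_force: [-0.9, 1.3, 8.7]
finger_gap: 0.14
```

drive_tool(
  plan="0 0 0 0.068 0 0;0 0 0 0.068 0 0;0 0 0 0.068 0 0;0 0 0 0.068 0 0;0 0 0 0.068 0 0;0 0 0 0.068 0 0;0 0 0 0.068 0 0;0 0 0 0.068 0 0;0 0 0 0.068 0 0;0 0 0 0.068 0 0",
)

```text
time: 17.05
position: [0.455, 0.0486, 0.0728]
ee_rot: [[0.003, 0.079, 0.997], [0.002, 0.997, -0.079], [-1.0, 0.002, 0.003]]
ft_force: [-1.1, 4.5, 9.4]
finger_gap: 0.141
```

drive_tool(
  plan="0 0 0 0 0 0;0 0 0 0 0 0;0 0 0 0 0 0",
)

```text
time: 17.3
position: [0.455, 0.0486, 0.0728]
ee_rot: [[0.003, 0.076, 0.997], [0.002, 0.997, -0.076], [-1.0, 0.002, 0.003]]
ft_force: [-0.8, 5.1, 8.7]
finger_gap: 0.138
```

Jaw yaw is 85.6° against 85.2° wanted. Releasing, rising straight up and backing off.

drive_tool(
  plan="0 0 0 0 0 0;0 0 0 0 0 0;0 0 0 0 0 0;0 0 0 0 0 0;0 0 0 0 0 0",
  jaw=0.5,
)

```text
time: 17.72
position: [0.4537, 0.0476, 0.0713]
ee_rot: [[-0.0, 0.077, 0.997], [-0.0, 0.997, -0.077], [-1.0, -0.0, -0.0]]
ft_force: [-0.3, 0.8, 0.3]
finger_gap: 0.505
```

drive_tool(
  plan="-1.5 0 0 0 0 0;-3 0 0 0 0 0;-3 0 0 0 0 0;-3 0 -2 0 0 0;-3 0 -4 0 0 0;0 0 -4 0 0 0;0 0 -2 0 0 0;0 0 0 0 0 0;0 0 0 0 0 0",
)

```text
time: 18.47
position: [0.3404, 0.0564, 0.2017]
ee_rot: [[0.001, 0.077, 0.997], [-0.0, 0.997, -0.077], [-1.0, -0.0, 0.001]]
ft_force: [-0.1, -0.6, 1.0]
finger_gap: 0.5
```

Run:
```python
from h import *
i=arm.camera_info("wrist"); a=arm.read_camera("top"); b=arm.read_camera("wrist"); s=arm.state();print(s["time"],s["position"],s["ft_force"])
cv2.imwrite("pics/w4.png",b); np.savez("w4.npz",**i)
cv2.imwrite("pics/f.png",np.vstack([b,cv2.copyMakeBorder(cv2.resize(a[130:260,190:360],(262,200)),0,0,0,378,0)])[:600])
```

```text
18.5667 [0.34169688 0.05625879 0.20149473] [-0.07310386  0.10431899 -0.79494117]
```

View pics/f.png

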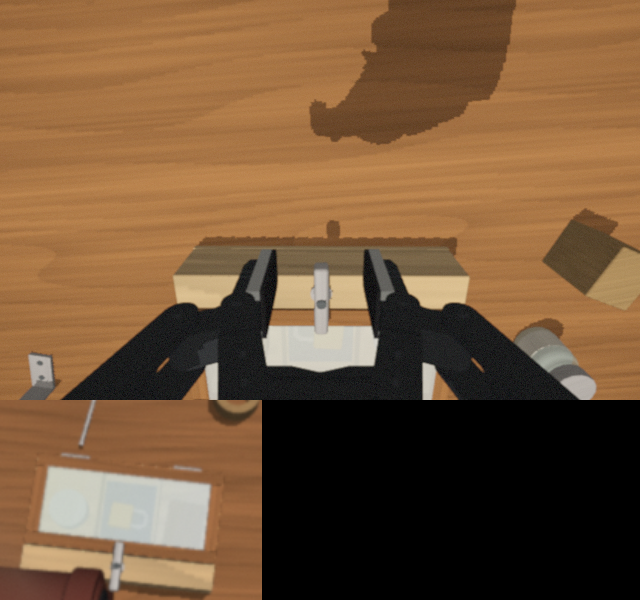

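Wrist view: the bar runs from (321,265) to (322,333), square across the lid edge at row ~309. The top view shows the lid shut with the padlock under the panel. One numeric check, then I hand in.

Run:
```python
from h import *
i=dict(np.load("w4.npz")); P=lambda u,v,z:onz(i,u,v,z)[:2]
a,b=P(321,265,.082),P(322,332,.082); d=b-a; A=np.degrees(np.arctan2(d[1],d[0]))
print("bar",A,np.linalg.norm(d),"rel case y",A-85.2)
if abs(abs(A-85.2)-90)<8: arm.close_job(); print("handed in")
```

```text
bar -3.49964898361278 0.07686061760828253 rel case y -88.69964898361279
the job is handed in; nothing more can be done
handed in
```

The job is done and handed in at about 18.6 s of the 69 s allowed. No verdict is reported, so what follows is from my own checks.

- **Padlock:** I took the leftmost of the three. It lies flat on the felt in the middle bay with its shackle to one side, and shows through the lid's panel after closing. I checked where it lies only by eye.
- **Lid:** I pushed it shut from behind with closed fingers and pressed it down. The fingertips stopped on it at z = 64 mm, which is flush with the ledge. The vertical force peaked at 28.6 N.
- **Turnbutton:** I gripped it and turned it only after the lid was shut. It measured -88.7° to the case's y axis, 1.3° from square, and its measured length of 77 mm agrees with the 76 mm given.
- **Other goods:** I did not measure them for shifts. The ones visible in the last pictures look undisturbed, and I saw no unexpected contact. The arm was clear of everything at hand-in.

**Checks that disagreed:**
- The brass colour mask missed the padlock in the first wrist picture, so I loosened it and measured again.
- Before gripping the bar, a coarse top-view reading gave its direction as 64°, against 69° from the closer wrist view. I used 69°.
- The first estimates of the lid's open angle did not agree at its two corners, so I confirmed its motion by picture instead.

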